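Swing out the tablet stand's prop leg

TASK

Get the wide wooden tablet stand ready for a recipe: swing the prop leg behind it out by pushing it until it is fully open against its stop, then let go. Leave the leg of the small card stand as it is, and do not push or tip the drinking glass that stands close behind the tablet stand.

Things in the scene. Friction and masses are not known exactly. Their poses are not given: they have to be found in the camera images.
- tablet_stand: Larger of two wooden stands, fixed to the counter: upright panel 220 mm wide (y), 12 thick (x -6 to 6), 110 tall, on low feet; ledge to x = -41, 30 high. Origin: middle of the panel at counter height; x points out of its back (away from the robot, give or take yaw), y to the left seen from its front, z up. Its prop leg's vertical hinge is at x = 14, y = -10 mm on the back.
- prop_leg (a joint): Tablet stand's leg: upright board 10 mm thick, 155 long from hinge, 12 to 125 above the counter. 0 rad = folded along the panel's back towards the stand's -y, its end jutting 55 mm past the panel's side edge, where it can be pushed from the front; 1.40 = open at its stop. From the hinge it points to (sin q, -cos q) in the stand's x, y. Starts at 0 to 0.25; swings at about 1 N and stays where left.
- card_leg_end (a point): Upper corner of the free end of the small card stand's leg, which is to be left alone. That stand is built alike and fixed, but its panel is only 130 mm wide and 70 tall, its leg 95 long and reaching 85 high, folded or nearly folded behind the panel.
- glass: Loose drinking glass, 66 mm across, 110 tall, upright behind the tablet stand at about x = 70 to 100, y = 90 to 120 mm in the stand's frame, clear of the leg's swing. Origin: centre of its underside, z up.

How it is judged (in metres and radians):
At the end, for the whole second after the job is handed in: The tablet stand's prop leg is swung out to within 0.18 rad (10 degrees) of its stop at 1.40 rad and is still; the free end of the card stand's leg is within 20 mm of where it began; the glass stands upright (tilt under 0.2 rad) within 30 mm of where it began (value of joint prop_leg above 1.22 rad and velocity of joint prop_leg between -0.05 and 0.05 rad/s and distance of card_leg_end from where it was at the start of the episode below 0.02 m and distance of glass from where it was at the start of the episode below 0.03 m and angle between glass's own z axis and vertical below 0.2 rad); the robot touches nothing.
It fails at once if the card stand's leg is swung (its free end moved 20 mm) (distance of card_leg_end from where it was at the start of the episode above 0.02 m).
It fails at once if the glass is pushed 30 mm away or tipped (distance of glass from where it was at the start of the episode above 0.03 m or angle between glass's own z axis and vertical above 0.3 rad).
It also fails if it takes over 32 s, if anything falls off the work surface, if the arm or the gripper's body presses on something with over 40 N, if the wrist force passes 120 N, or if a joint passes its speed limit or range.

ROBOT

A 6-joint arm with a two-finger parallel gripper is mounted at the origin on the work surface. World frame = base frame: x ahead of the robot, y to its left, z up, the work surface at z = 0. Lengths are in m, angles in degrees, forces in N, time in s.
With the tool pointing down it reaches from about 0.325 to 0.775 m from the base axis. Payload 5.5 kg.
Tool frame: the origin (TCP) lies at the centre of the arm's flange, where the gripper is bolted on; the fingertips stand 182 mm ahead of it and the grasp point (between the pads) lies 163 mm ahead of it; z points along the fingers, y is the line along which they close (so a half turn about z gives the same grasp; the last joint's range is limited). The gripper opens to 88 mm and grips with 3 to 60 N. Pads are 20 mm wide; open, the fingers measure 115 mm over their backs; the gripper's body (75 mm by 178 mm) begins 61 mm behind the grasp point.
Start: joints at [73.184, 5.22, 70.514, -0, 104.267, -3.249], TCP at [0.141, 0.583, 0.405] pointing down, gripper open.
Joint ranges: [-164.24, 164.24], [-49.07, 125.15], [9.68, 141.18], [-86.29, 266.29], [3.28, 154.24], [-151.56, 151.56]. Speed limits (degrees/s): [147.25, 147.25, 172.46, 180, 180, 180].

INTERFACE

Orientations are given as [roll, pitch, yaw] about the fixed x, y, z axes, in that order (R = Rz(yaw) Ry(pitch) Rx(roll)).
In Python, from station import r gives the robot as it stands. The module is installed in compiled form; this text tells all that it offers. Calls block until the motion is done:
- r.reach(position, orientation): joint-space move of the TCP to a pose.
- r.servo_line(position, rotation=None, speed=0.15): straight line of the TCP; rotation=None keeps the orientation; speed is the mean speed in m/s.
- r.move_joints(angles): joint-space move.
- r.let_go() and r.grab(squeeze=None): open the fingers fully, or close them until they stop; squeeze is the grip in N (None keeps the last).
- r.wait(seconds).
- r.inverse_kinematics(position, orientation): joint angles nearest the present ones, or None.
- r.sense(): the state.
- r.snapshot(name): name is "scene" or "top" or "wrist"; returns a dict with "frame" (480x640x3 uint8, red, green, blue), "fx", "fy", "cx", "cy" (pixels), "R" (3x3) and "t" (3): a world point X has camera coordinates R X + t. Camera axes: x right, y down, z forward; pixel columns grow to the right and rows downward; lengths in m; the calibration is good to about 2 mm. A picture is of the moment at which its call begins. There is no depth.
A pose or a line that the arm cannot do raises r.IKError and nothing moves.
- r.hand_in(): hands the job in; it is judged then, once.
The state is a dict: "clock": time; "joints": joint angles; "joint_vel": joint speeds; "joint_torque": joint torques, N m; "tcp_pos": TCP position; "orientation": TCP orientation; "contact_force": force on the tool from outside, world axes, zero at the start; "torque": the same for the moment, N m; "opening": finger opening in m; "gripper_force": force on a finger pad.
Only numpy, scipy, OpenCV 4.12 (cv2) and the standard library are available. Lean on these libraries where they do the work, as an engineer would, in place of code of your own. Each camera call takes 0.05 s, during which the arm holds its last target. There are 200 camera calls.

## Working session

There is one attempt and no reset: what is moved stays moved. The work goes in short steps, each a Python script; the robot and the scene stay as the last script left them, time stands still between calls to the robot, and variables do not carry over. Pictures are saved under pics/ and viewed, at most 10 in all, crops included, and the job is handed in when it is done.

```bash
mkdir -p pics; python3 - <<'E'
from station import r
import cv2,pickle
d={}
for n in("scene","top"):
    s=r.snapshot(n);d[n]=s;cv2.imwrite(f"pics/{n}.png",s["frame"][:,:,::-1])
    print(n,s["fx"],s["cx"],s["cy"],s["R"],s["t"])
pickle.dump(d,open("d.pkl","wb"));print(r.sense())
E
```

```text
scene 512.015097519669 320.0607652759873 233.7686251546982 [[-0.51150121  0.85919053  0.01257512]
 [ 0.61797724  0.37798949 -0.68936789]
 [-0.59705163 -0.34484137 -0.72430227]] [ 0.24112945 -0.29388615  1.47004367]
top 590.1115655389415 325.3169451150962 244.29628740502974 [[ 0.02263281 -0.99910381  0.03576773]
 [-0.99514116 -0.02594327 -0.09497903]
 [ 0.09582184 -0.0334443  -0.9948365 ]] [-0.00278942  0.55441245  1.00304266]
{'clock': 0.1, 'joints': array([ 7.31842779e+01,  5.25848299e+00,  7.05728399e+01, -1.85749529e-03,
        1.04266450e+02, -3.24911630e+00]), 'joint_vel': array([-0.02803622, -0.03818019, -0.1294448 , -0.0587962 ,  0.08497823,
        0.08169725]), 'joint_torque': array([ 1.67549311e-03, -4.47861385e+01, -4.07565057e+01,  6.99279970e-02,
        2.85269745e-02, -7.85029488e-05]), 'tcp_pos': array([0.14077283, 0.58330926, 0.40364403]), 'orientation': array([-1.79902282e+02, -3.74340368e-03,  1.66432935e+02]), 'contact_force': array([ 0.02866133, -0.39763456,  1.02024173]), 'torque': array([-0.01889937, -0.02249998,  0.02021901]), 'gripper_force': 0.0, 'opening': 0.08776663958472743}
```

View pics/top.png

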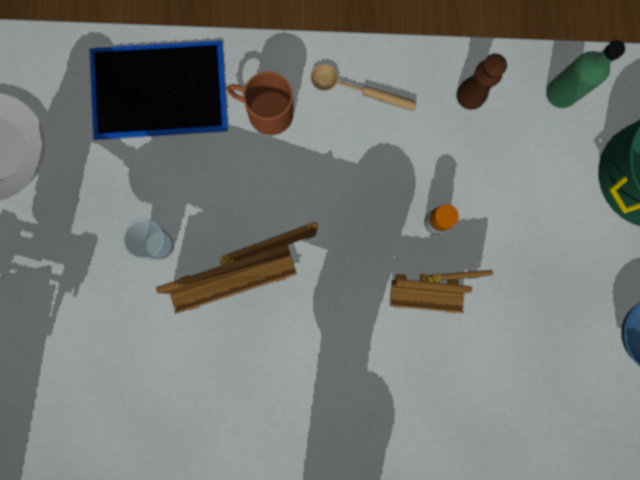

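View pics/scene.png

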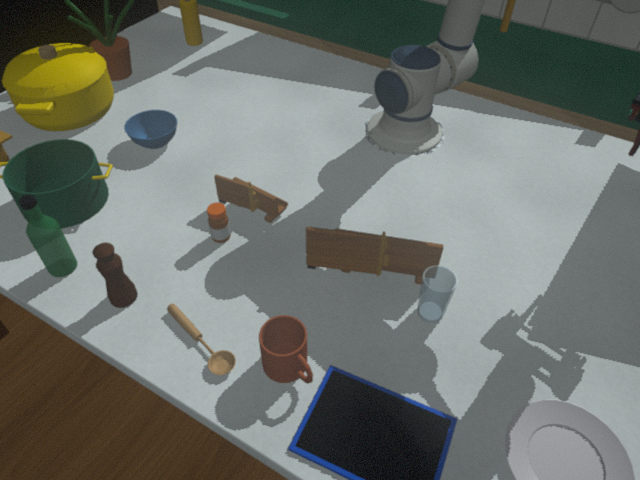

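The top view shows the tablet stand's panel from about (157,290) to (293,250), its leg from about (222,262) to the tip at (317,226), the glass at (150,240), and the card stand at (430,290). I'll take an enlarged crop.

```bash
python3 - <<'E'
import cv2
i=cv2.imread("pics/top.png")[200:335,140:340]
cv2.imwrite("pics/c1.png",cv2.resize(i,None,fx=4,fy=4,interpolation=cv2.INTER_CUBIC))
E
```

```text
(no output)
```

View pics/c1.png

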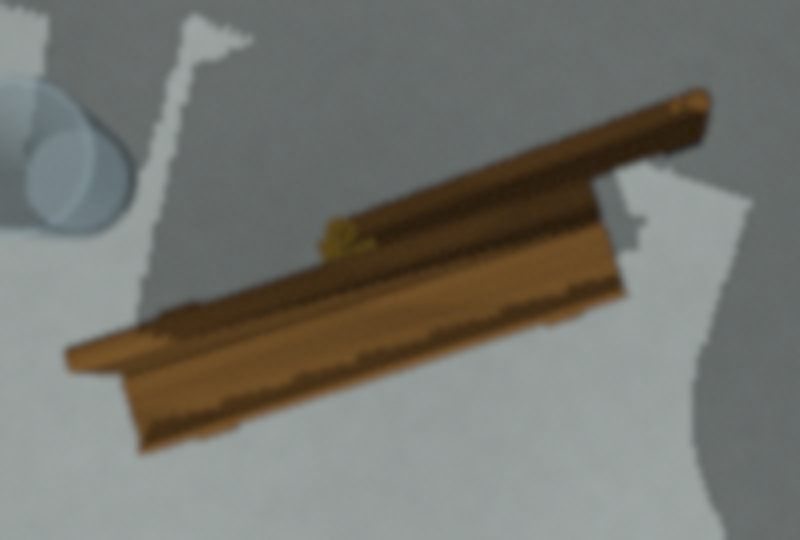

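The enlarged crop shows the panel's top edge from crop (68,360) to about (595,205), the brass hinge near (345,237), and the leg tip's top at (702,100). The glass is to the left.

```bash
cat > h.py <<'E'
import numpy as np,pickle
def px(s,u,v,z):
    R,t=s["R"],s["t"];c=-R.T@t
    d=R.T@np.array([(u-s["cx"])/s["fx"],(v-s["cy"])/s["fy"],1]);return c+d*(z-c[2])/d[2]
E
python3 - <<'E'
from h import *
s=pickle.load(open("d.pkl","rb"))["top"]
f=lambda u,v,z:px(s,140+u/4,200+v/4,z)
L=f(68,360,.11);Rr=f(595,205,.11);tip=f(702,97,.125);h=f(345,237,.125)
print(L,Rr,np.linalg.norm(L-Rr));print(h,tip,np.linalg.norm(tip-h))
e=(L-Rr);yaw=np.arctan2(-e[0],e[1]);print("yaw",np.degrees(yaw))
ex=np.array([np.cos(yaw),np.sin(yaw),0]);ey=np.array([-ex[1],ex[0],0]);O=(L+Rr)/2*[1,1,0]
for p in(h,tip,f(140,450,.03),f(622,295,.03)):print((p-O)@ex,(p-O)@ey)
H=O+.014*ex-.010*ey;d=tip-H
print("O",O,"H",H,"q",np.arctan2(d@ex,-d@ey), np.hypot(d@ex,d@ey))
print("card",px(s,492,272,.085),px(s,470,289,.07),px(s,392,285,.07))
E
```

```text
[0.4670902 0.2769725 0.11     ] [0.53359349 0.07167937 0.11      ] 0.2157960989566191
[0.51730422 0.16842914 0.125     ] [0.57624532 0.03027008 0.125     ] 0.15020644933453056
yaw 17.949374002036656
0.014319552194453177 -0.010837207543822473
0.027814563496164936 -0.16043621185753296
-0.03861172521037044 0.10721284911665042
-0.033725033504711475 -0.10800117163218251
O [0.50034184 0.17432594 0.        ] H [0.51674222 0.16912712 0.        ] q 0.09157321238364087 0.15106917621617627
card [ 0.5098422  -0.26417619  0.085     ] [ 0.48132202 -0.23165837  0.07      ] [ 0.4849079  -0.10050669  0.07      ]
```

```bash
cat >> h.py <<'E'
Y=np.radians(17.7)
ex=np.array([np.cos(Y),np.sin(Y),0]);ey=np.array([-ex[1],ex[0],0]);H=np.array([.5167,.1691,0])
def pose(q,off=.015,rho=.135,z=.242):
    p=H+rho*(np.sin(q)*ex-np.cos(q)*ey)-off*(np.cos(q)*ex+np.sin(q)*ey);p[2]=z
    return p,[180,0,np.degrees(Y+q)]
E
python3 - <<'E'
from h import *
from station import r
import cv2
r.grab(5)
p,o=pose(0,.065,z=.36);r.reach(p,o)
p,o=pose(0,.065);r.servo_line(p,o,.15)
s=r.sense();print(s["clock"],s["tcp_pos"],s["joints"],s["contact_force"])
i=r.snapshot("top")["frame"][:,:,::-1][180:360,120:420];cv2.imwrite("pics/t2.png",cv2.resize(i,None,fx=2.6,fy=2.6))
i=r.snapshot("scene")["frame"][:,:,::-1];cv2.imwrite("pics/s2.png",i)
for q in(.1,1.4):print(r.inverse_kinematics(*pose(q)))
E
```

```text
4.75 [0.49614089 0.0207956  0.24310209] [-1.52623566e+00 -9.27245855e+00  1.01081788e+02  9.53152266e-04
  8.80928385e+01  7.07653720e+01] [ 0.28283573 -0.04061456  0.02205139]
[ 5.41939161e-01  4.70880659e-01  9.19540331e+01 -2.54444375e-14
  8.75750862e+01  6.71123612e+01]
[ 1.19486549e+01  1.82189071e+01  7.22818208e+01 -2.54444375e-14
  8.94992722e+01  4.03456359e+00]
```

View pics/s2.png

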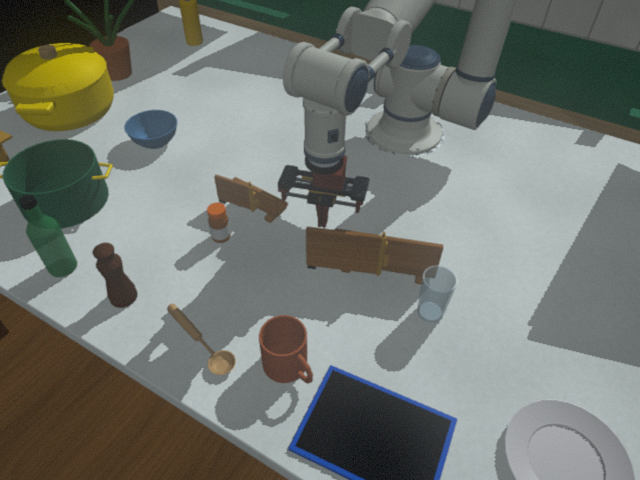

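The closed fingers at (322,220) are just in front of the leg's protruding end (310,245). They're clear of both the panel and the card stand, so I'll push along the arc.

```bash
python3 - <<'E'
from h import *
from station import r
import cv2
for q in list(np.arange(.05,1.26,.15))+[1.3,1.34,1.37,1.39,1.41]:
    r.servo_line(*pose(q),.08 if q<1.2 else .04)
    s=r.sense();F=s["contact_force"];print(round(q,2),round(s["clock"],2),F.round(1))
    if np.linalg.norm(F)>12:break
s=r.snapshot("top");pickle.dump(s,open("e.pkl","wb"))
cv2.imwrite("pics/t3.png",s["frame"][:,:,::-1])
E
```

```text
0.05 5.71 [-0.2  0.2 -0.1]
0.2 6.12 [-0.1 -0.6  0.1]
0.35 6.53 [ 0.2 -0.1 -0.1]
0.5 6.93 [-0.6 -0.3  1. ]
0.65 7.34 [0.1 0.3 0.4]
0.8 7.75 [-0.6 -0.2  0.3]
0.95 8.16 [ 0.5 -0.4 -0. ]
1.1 8.57 [-0.9  0.2 -1.2]
1.25 9.22 [-0.8 -0.1 -0.6]
1.3 9.54 [-1.  -0.3 -0.1]
1.34 9.82 [ 0.1 -0.5  0.6]
1.37 10.07 [-0.9 -0.   0.2]
1.39 10.32 [-0.3 -0.7 -0.6]
1.41 10.57 [-0.2  1.  -0. ]
```

View pics/t3.png

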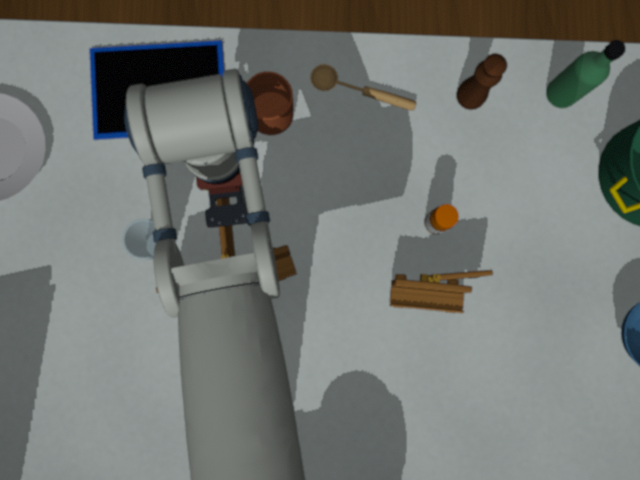

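The leg is now swung out near (228,240), and the glass at (140,240) and the card stand are unmoved. There's no stop force yet, so I'll advance in small steps until I feel it, then back off and look.

```bash
python3 - <<'E'
from h import *
from station import r
import cv2
for q in np.arange(1.42,1.53,.012):
    r.servo_line(*pose(q),.03)
    s=r.sense();F=s["contact_force"];print(round(q,3),round(s["clock"],2),F.round(1))
    if np.linalg.norm(F)>5:break
r.servo_line(*pose(q,.06),.06)
r.servo_line(*pose(q,.06,z=.40),.2)
r.reach([.40,-.15,.42],[180,0,0])
s=r.snapshot("top")
cv2.imwrite("pics/t4.png",s["frame"][:,:,::-1])
i=s["frame"][:,:,::-1][120:320,100:340];cv2.imwrite("pics/c4.png",cv2.resize(i,None,fx=3,fy=3,interpolation=cv2.INTER_CUBIC))
print(r.sense()["clock"])
E
```

```text
1.42 10.88 [ 0.5 -0.2 -0.1]
1.432 11.12 [ 0.3  0.2 -0.4]
1.444 11.38 [-0.4 -1.4 -0.1]
1.456 11.62 [ 0.8 -7.1  1. ]
14.9583
```

View pics/c4.png

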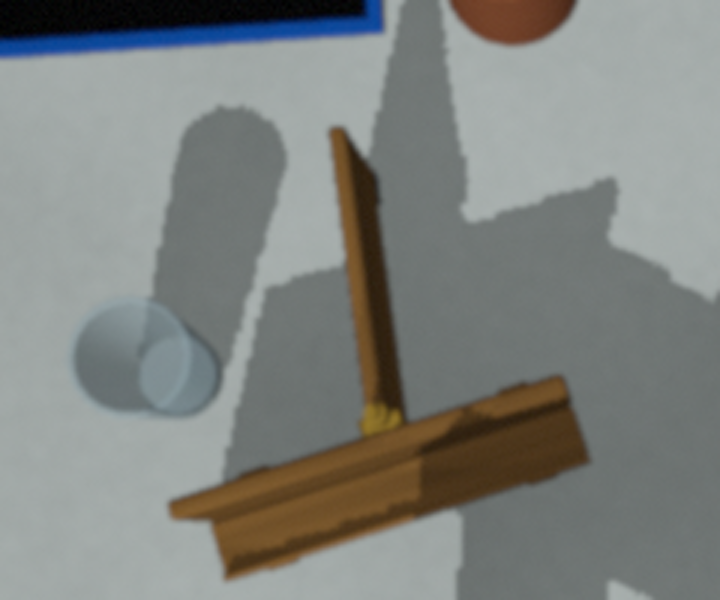

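The stop was felt at 7 N. The crop shows the leg from the hinge at (380,415) to its tip at (338,130), nearly perpendicular to the panel. The glass is standing where it was, and the arm is clear of everything.

```bash
python3 - <<'E'
from h import *
from station import r
s=pickle.load(open("d.pkl","rb"))["top"]
d=px(s,100+338/3,120+130/3,.125)-H
print("q",np.arctan2(d@ex,-d@ey))
print(r.hand_in())
E
```

```text
q 1.43479767165554
the job is handed in; nothing more can be done
None
```

The tablet stand's prop leg is open against its stop (measured about 1.43 rad, stop at 1.40), with the glass and card stand left where they were and the arm clear; the job is handed in.

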